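# Mount the magnifier carriage on its dovetail rail and clamp it

### The arm

A 6-joint arm with a two-finger parallel gripper is mounted at the origin on the work surface. World frame = base frame: x ahead of the robot, y to its left, z up, the work surface at z = 0. Lengths are in m, angles in degrees, forces in N, time in s.
With the tool pointing down it reaches from about 0.375 to 0.975 m from the base axis. Payload 3.8 kg.
Tool frame: the origin (TCP) lies at the very end of the fingers, on their centre line; the grasp point (between the pads) lies grip_depth behind it (grip_depth is the distance from the TCP to the grasp point, in m); z points along the fingers, y is the line along which they close (so a half turn about z gives the same grasp; the last joint's range is limited). The gripper opens to 88 mm and grips with 3 to 60 N. Pads are 18 mm wide; open, the fingers measure 123 mm over their backs; the gripper's body (75 mm by 187 mm) begins 45 mm behind the grasp point.
Start: joints at [67.099, 15.12, 91.902, -0, 72.978, -2.114], TCP at [0.24, 0.631, 0.239] pointing down, gripper open.
Joint ranges: [-150.88, 150.88], [-54.13, 125.18], [17.81, 147.31], [-75.09, 255.09], [0, 152.58], [-146.25, 146.25]. Speed limits (degrees/s): [147.25, 147.25, 180, 180, 180, 180].

### API

Orientations are given as [roll, pitch, yaw] about the fixed x, y, z axes, in that order (R = Rz(yaw) Ry(pitch) Rx(roll)).
In Python, from plant import * gives the robot as it stands. The module is installed in compiled form; this text tells all that it offers.
- The arm moves only by the tool drive_tool, never from a script. Its argument "motion" is a list of rows, each a list of 2 entries, a list of its own where there are three numbers: the shift along the tool's x, y, z in mm, then the turn about the tool's z in degrees. In form: [[[dx, dy, dz], twist], ...]. A call has 1 to 8 rows; each row is the pose to reach, as a shift and turn from the pose commanded when the call began, along the tool's axes at that moment; what a row does not reach only later rows make up. A row lasts 1/10 s, in which the tool goes at most 50 mm and 8.59 degrees, less where a joint would pass 70% of its speed; a pose out of reach is approached as far as the arm can. A call with a gripper value outside its range is refused whole. "gripper" is the opening, from 0 (shut) to 1 (fully open), set as the call begins (left out, the last holds). The fingers move at their own pace and stop on an object; "force" is the grip in N (left out, the last holds). Time passes only in rows, so rows that repeat a pose let the fingers close. It gives the time, the measured TCP pose, the force, the opening and the grip force at its end, in the units of the state.
- observe(): the state, without advancing time (a new reading comes with each control period).
- capture(name): name is "scene" or "top" or "wrist"; returns (picture, depth): 480x640x3 uint8, red, green, blue; 480x640 float32, m along the optical axis (not along the pixel's ray), 0 where there is no reading.
- camera_params(name): a dict with "K" (3x3 intrinsics, pixels), "cam_to_world" (4x4, takes a point from camera to world coordinates); the wrist camera has in their place "hand_eye" (4x4, takes a point from camera to tool coordinates, whose origin is the TCP and whose axes are the flange's). Camera axes: x right, y up, looking along -z (the intrinsics and any distortion apply to the point x, -y, -z); pixel columns grow to the right and rows downward; lengths in m; the calibration is good to about 2 mm. A picture is of the moment at which its call begins: read the wrist's pose just before it. camera_params takes no time and is no camera call.
- hand_in(): hands the job in; it is judged then, once.
The state is a dict: "time": time; "joints": joint angles; "qd": joint speeds; "effort": joint torques, N m; "eef_pos": TCP position; "tcp_rot": TCP orientation; "ft_force": force on the tool from outside, world axes, zero at the start; "wrist_torque": the same for the moment, N m; "gripper_width": finger opening in m; "finger_force": force on a finger pad.
Only numpy, scipy, OpenCV 4.12 (cv2) and the standard library are available. Lean on these libraries where they do the work, as an engineer would, in place of code of your own. Each camera call takes 0.05 s, during which the arm holds its last target. There are 200 camera calls.

### The job

Slide the magnifier carriage onto the dovetail rail from the rail's tapered end, gently and without forcing it, until it is fully home against the red stop. Then tighten the orange side clamp knob clockwise until the clamp bites firmly, snug but not overtightened, and let go. Leave the other things on the desk where they are.

Things in the scene. Friction and masses are not known exactly. Their poses are not given: they have to be found in the camera images.
- carriage_post (a point): Centre of the grey grip post on the loose magnifier carriage. x = the direction in which it slides onto the rail, y across, z up. Post 24 mm along x, 34 mm along y, 40 mm high (20 mm below and above this point). Top of the dark saddle: 20 mm below; roof of its groove: 26 mm below; its flat underside: 40 mm below. With the roof resting on the rail this point is 66 mm above the desk.
- carriage_nose (a point): Centre of the saddle's front face, the face that meets the red stop: x = +30 mm, z = -23 mm from carriage_post. Same axes as carriage_post.
- clamp_knob (a point): On the axis of the orange fluted knob at the height to grip it (does not turn with it); 62 mm to -y and 2 mm below carriage_post, same axes. Round, upright, 30 mm across, head from 16.5 mm below this point to 12.5 above; lug top 24 mm below. Clockwise from above tightens: 0.2 N m of friction over 45 to 80 degrees of free turn (start unknown), then 0.35 N m per rad more; stays where left.
- carriage: The whole magnifier carriage, 0.3-0.5 kg; origin under the middle of the saddle, axes as carriage_post. Saddle 60 mm long, 66 wide, dovetail groove along x, open below and at both ends. Lens 90 mm across at y = +105 mm, top 57 mm above the underside. The knob drives a pad onto the rail's flank, 110 N per rad once it bites: snug is about 30 N, 0.1 N m over the free torque; 55 N is too much.
- rail: Aluminium dovetail rail fixed to the desk, 200 mm long, top 40 mm above the desk; origin under its middle. x = the direction of sliding on, from the tapered end (x = -100 mm) towards the stop. Dovetail 40 mm wide on top, 12 mm high, undercut at 60 degrees, on a 20 mm wide foot. The groove has about 1.2 mm of play to either side and can lift about 2 mm off the rail's top.
- rail_entry (a point): Middle of the tapered end of the rail, at the level of its top (40 mm above the desk), axes as the rail. The first 12 mm are tapered by 4 mm on each side and 2.5 mm at the top.
- stop: Red stop block fixed on top of the rail, 16 mm along the rail, 40 mm wide, 8 mm high; origin under its centre on the rail's top. Its place along the rail varies.
- stop_face (a point): Middle of the stop's face that looks at the tapered end, 3 mm above the rail's top; axes as the rail. Fully home means carriage_nose touches this face.
- tape_roll: Bystander: roll of beige tape, 100 mm across, 24 mm high, flat on the desk; origin under its centre.
- eraser: Bystander: white eraser, 50 x 22 x 14 mm; origin under its centre.
- water_bottle: Bystander: water bottle with a blue cap, 66 mm across, 200 mm tall; origin under its centre.
- brush: Bystander: paint brush lying on the desk; origin under its middle.

How it is judged:
By the outcome, as a careful person would: the job done as asked, in the order asked, and still so for the second after the job is handed in, with the robot touching nothing.
It also fails if it takes over 72 s, if anything falls off the work surface, if the arm or the gripper's body presses on something with over 40 N, if the wrist force passes 120 N, or if a joint passes its speed limit or range.

## Working session

There is one attempt and no reset: what is moved stays moved. The work goes in short steps, Python scripts to look and compute and a tool call to move; the robot and the scene stay as the last step left them, time stands still between calls to the robot, and variables do not carry over. Pictures are saved under pics/ and viewed, at most 10 in all, crops included, and the job is handed in when it is done.

Besides the shell and the picture viewer there is one more tool, called after "Emit:" as a command line: name --argument value ..., lists and objects as JSON in quotes. drive_tool: Moves the arm, as the interface text tells. Its arguments: {"type":"object","properties":{"motion":{"type":"array","items":{"type":"array"}},"gripper":{"type":"number"},"force":{"type":"number"}},"required":["motion"]}

```bash
mkdir -p pics
cat > h.py <<'E'
from plant import *
import numpy as np, cv2
def world(name,d,u,v,r=1):
    p=camera_params(name);K=np.array(p["K"]);T=np.array(p["cam_to_world"])
    w=d[v-r:v+r+1,u-r:u+r+1];z=np.median(w[w>0])
    return (T@[ (u-K[0,2])*z/K[0,0], -(v-K[1,2])*z/K[1,1], -z,1])[:3]
E
python3 - <<'E'
from h import *
s=observe();print({k:np.round(s[k],3) for k in s})
for n in("top","scene"):
    i,d=capture(n);cv2.imwrite(f"pics/{n}0.png",i[:,:,::-1]);np.save(f"{n}0.npy",d)
    p=camera_params(n);print({k:np.round(p[k],4).tolist() if not isinstance(p[k],str) else p[k] for k in p})
p=camera_params("wrist");print({k:np.round(p[k],4).tolist() for k in p})
E
```

```text
{'time': np.float64(0.0), 'joints': array([ 6.7101e+01,  1.5170e+01,  9.1980e+01,  1.0000e-03,  7.2976e+01,
       -2.1140e+00]), 'qd': array([-0.094,  0.033,  0.047, -0.005, -0.039,  0.011]), 'effort': array([ 0.0000e+00, -5.0208e+01, -3.5689e+01,  7.3000e-02,  2.9000e-02,
       -0.0000e+00]), 'eef_pos': array([0.239, 0.63 , 0.237]), 'tcp_rot': array([-1.79874e+02, -5.00000e-03,  1.59215e+02]), 'ft_force': array([-0.335, -0.43 , -1.284]), 'wrist_torque': array([ 0.012,  0.062, -0.06 ]), 'finger_force': np.float64(0.0), 'gripper_width': np.float64(0.088)}
{'K': [[518.0244, 0.0, 317.5541], [0.0, 518.0244, 240.3542], [0.0, 0.0, 1.0]], 'cam_to_world': [[-0.0273, 0.9859, -0.1651, 0.427], [-0.999, -0.033, -0.0313, -0.0326], [-0.0363, 0.1641, 0.9858, 0.8961], [0.0, 0.0, 0.0, 1.0]]}
{'K': [[437.8187, 0.0, 318.1624], [0.0, 437.8187, 242.476], [0.0, 0.0, 1.0]], 'cam_to_world': [[-0.5405, -0.5492, 0.6374, 1.0974], [0.8411, -0.3334, 0.426, 0.3134], [-0.0214, 0.7663, 0.6421, 0.5886], [0.0, 0.0, 0.0, 1.0]]}
{'K': [[377.3664, 0.0, 321.4882], [0.0, 377.3664, 241.4764], [0.0, 0.0, 1.0]], 'hand_eye': [[0.001, 0.9459, 0.3244, 0.084], [1.0, -0.0013, 0.0009, 0.0003], [0.0013, 0.3244, -0.9459, -0.1458], [0.0, 0.0, 0.0, 1.0]]}
```

View pics/top0.png

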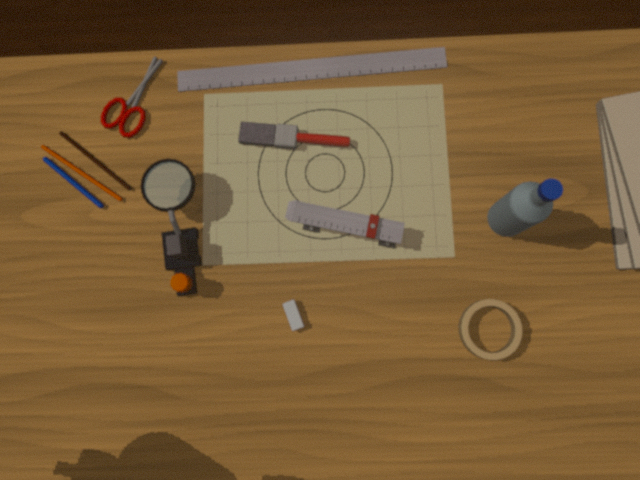

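View pics/scene0.png

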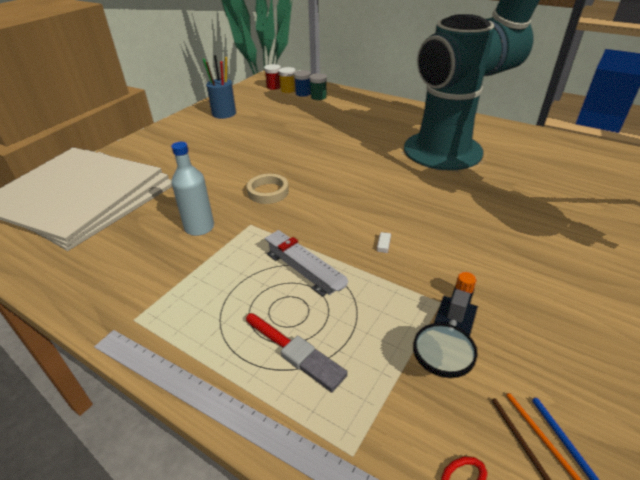

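The top view shows the carriage at about (180,248) with its lens at (168,185) and knob at (180,283). The rail runs from its tapered end (289,211) to (403,235), with the stop at (373,226). The brush lies to one side of the rail and the eraser to the other.

Run:
```python
from h import *
i=cv2.imread("pics/top0.png");d=np.load("top0.npy")
cv2.imwrite("pics/c1.png",cv2.resize(i[195:255,270:420],None,fx=5.3,fy=5.3,interpolation=cv2.INTER_CUBIC))
cv2.imwrite("pics/c2.png",cv2.resize(i[150:305,130:230],None,fx=3.8,fy=3.8,interpolation=cv2.INTER_CUBIC))
p=camera_params("top");K=np.array(p["K"]);T=np.array(p["cam_to_world"])
v,u=np.mgrid[:480,:640];P=np.stack([(u-K[0,2])*d/K[0,0],-(v-K[1,2])*d/K[1,1],-d],-1)@T[:3,:3].T+T[:3,3]
np.save("P.npy",P)
def fit(m,n):
    q=P[m&(d>0)];c=q[:,:2].astype(np.float32)*1000;r=cv2.minAreaRect(c);print(n,len(q),np.round(r,1) if 0 else r,"z",np.round(np.percentile(q[:,2],[5,50,95]),4), "mean",q.mean(0).round(4))
R=lambda a,b,c,e:(u>=a)&(u<b)&(v>=c)&(v<e)
z=P[...,2]
fit(R(275,420,195,255)&(z>.034)&(z<.043),"rail")
fit(R(275,420,195,255)&(z>.0445),"stop")
fit(R(155,210,225,300)&(z>.052),"post+knob")
fit(R(155,210,225,266)&(z>.012)&(z<.048),"saddle")
fit(R(160,200,226,266)&(z>.054),"post")
fit(R(160,200,268,300)&(z>.062),"knob")
fit(R(135,200,155,213)&(z>.03),"lens")
fit(R(280,305,298,333)&(z>.008),"eraser")
print(z[230:245:4,150],z[270:300:8,250])
```

```text
rail 2303 ((601.8056640625, -50.46907043457031), (199.77320861816406, 38.95513916015625), 76.1397705078125) z [0.0359 0.0384 0.041 ] mean [ 0.6028 -0.0479  0.0384]
stop 201 ((590.7093505859375, -97.21886444091797), (15.899271011352539, 40.115108489990234), 76.07028198242188) z [0.0448 0.0465 0.049 ] mean [ 0.5901 -0.0971  0.0467]
post+knob 312 ((539.50146484375, 230.0775146484375), (92.70858764648438, 24.366893768310547), 7.077340602874756) z [0.0547 0.0584 0.0608] mean [0.5676 0.2327 0.0582]
saddle 989 ((570.6998901367188, 234.316650390625), (70.87102508544922, 61.09093475341797), 7.585151672363281) z [0.016  0.019  0.0393] mean [0.5689 0.2282 0.0213]
post 299 ((568.5205078125, 233.7801971435547), (34.08462142944336, 24.31477165222168), 6.442760944366455) z [0.0558 0.0584 0.0608] mean [0.5682 0.2331 0.0584]Traceback (most recent call last):
  File "<stdin>", line 17, in <module>
  File "<stdin>", line 9, in fit
    return _quantile_unchecked(
        a, q, axis, out, overwrite_input, method, keepdims, weights)
    return _ureduce(a,
                    func=_quantile_ureduce_func,
    ...<5 lines>...
                    overwrite_input=overwrite_input,
                    method=method)
    r = func(a, **kwargs)
    result = _quantile(arr,
                       quantiles=q,
    ...<2 lines>...
                       out=out,
                       weights=wgt)
    slices_having_nans = np.isnan(arr[-1, ...])
                                  ~~~^^^^^^^^^
IndexError: index -1 is out of bounds for axis 0 with size 0
```

View pics/c1.png

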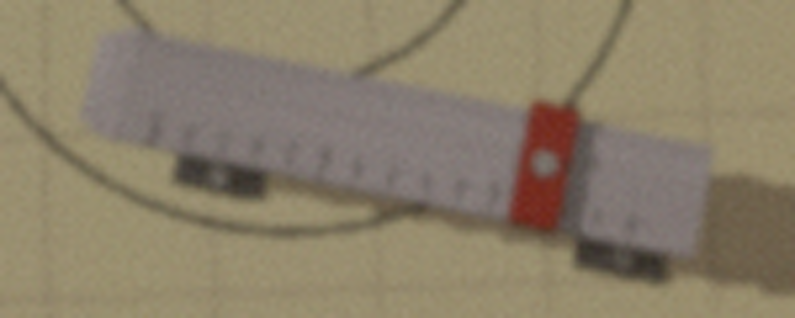

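View pics/c2.png

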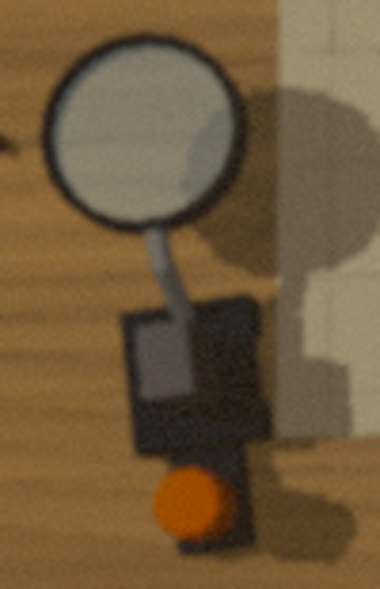

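The crops show the rail rectangle (199.8 x 39 mm), the stop (15.9 x 40.1 mm) and the post (34.1 x 24.3 mm). All three match the sizes given, and heights read about 1.6 mm low. Next I'll work out the knob, the lens and the rest of the geometry.

```bash
cat > nx.py <<'E'
# nx.py "dx dy dz tw" (applied move or 0 0 0 0) "x y z yaw" (target TCP mm,deg) -> next shift
import sys,json,os,numpy as np
c=json.load(open("cmd.json")) if os.path.exists("cmd.json") else [240,631,239,159.213]
ax=lambda y:np.array([[np.cos(y),np.sin(y),0],[np.sin(y),-np.cos(y),0],[0,0,-1]])  # columns = tool axes
m=[float(k) for k in sys.argv[1].split()]
c[:3]=(np.array(c[:3])+ax(np.radians(c[3]))@m[:3]).tolist();c[3]-=m[3]
json.dump(c,open("cmd.json","w"));print("cmd",np.round(c,2))
if len(sys.argv)>2:
    t=np.array([float(k) for k in sys.argv[2].split()])
    print("shift",np.round(ax(np.radians(c[3])).T@(t[:3]-c[:3]),1),"twist",round(c[3]-t[3],2))
E
python3 - <<'E'
from h import *
import plant
print([n for n in dir(plant) if n[0]!='_'], getattr(plant,'grip_depth',None))
print([ (k,v) for k,v in observe().items() if 'grip' in k])
P=np.load("P.npy");i=cv2.imread("pics/top0.png");z=P[...,2]
v,u=np.mgrid[:480,:640]
h=cv2.cvtColor(i,cv2.COLOR_BGR2HSV)
m=(u>160)&(u<205)&(v>265)&(v<300)&(h[...,0]<16)&(h[...,1]>200)
q=P[m];print("knob z",np.percentile(q[:,2],[5,25,50,75,95]).round(4));t=q[q[:,2]>np.median(q[:,2])-.004];print(t.mean(0).round(4),cv2.minEnclosingCircle(t[:,:2].astype(np.float32)))
m=(u>135)&(u<200)&(v>155)&(v<213)&(z>.03);q=P[m];print("lens",len(q),q[:,2].min(),q[:,2].max(),cv2.minEnclosingCircle(q[:,:2].astype(np.float32)))
m=(u>235)&(u<352)&(v>118)&(v<150)&(z>.006);q=P[m];print("brush",q.min(0).round(3),q.max(0).round(3))
E
python3 nx.py "0 0 0 0" "568.5 233.8 150 186.6"; nproc
```

```text
['MotionError', 'camera_params', 'capture', 'grip_depth', 'hand_in', 'observe'] 0.0187
[('gripper_width', 0.08811881545477694)]
knob z [0.0313 0.0466 0.0484 0.0496 0.0511]
[0.5064 0.2223 0.0554] ((0.47034236788749695, 0.10277971625328064), 0.14228980243206024)
lens 2299 0.043282042780825924 0.8960897281820004 ((0.5659610033035278, 0.12402898073196411), 0.2095237523317337)
brush [ 0.427 -0.066  0.006] [0.797 0.133 0.896]
cmd [240.   631.   239.   159.21]
shift [-448.1 -254.8   89. ] twist -27.39
4
```

Emit:
drive_tool --motion '[[[-448.1,-254.8,89],-27.4],[[-448.1,-254.8,89],-27.4],[[-448.1,-254.8,89],-27.4],[[-448.1,-254.8,89],-27.4],[[-448.1,-254.8,89],-27.4],[[-448.1,-254.8,89],-27.4],[[-448.1,-254.8,89],-27.4],[[-448.1,-254.8,89],-27.4]]' --gripper 1

```text
time: 0.9
eef_pos: [0.4905, 0.3266, 0.1702]
tcp_rot: [-180.0, -0.0, -173.4]
ft_force: [1.1, 0.4, -0.8]
gripper_width: 0.0883
finger_force: 0.0
```

```bash
echo "[490.5,326.6,170.2,186.6]">cmd.json; python3 nx.py "0 0 0 0" "568.5 233.8 150 186.6"
```

```text
cmd [490.5 326.6 170.2 186.6]
shift [ -66.8 -101.2   20.2] twist 0.0
```

Emit:
drive_tool --motion '[[[-33,-50,10],0],[[-60,-85,20],0],[[-66.8,-101.2,20.2],0],[[-66.8,-101.2,20.2],0],[[-66.8,-101.2,20.2],0]]'

```text
time: 1.4
eef_pos: [0.5675, 0.2353, 0.1502]
tcp_rot: [180.0, -0.1, -173.5]
ft_force: [0.2, 0.9, 0.4]
gripper_width: 0.0883
finger_force: 0.0
```

Run:
```python
from h import *
s=observe();print(s["eef_pos"],s["tcp_rot"])
i,d=capture("wrist");s=observe();print(s["eef_pos"]);cv2.imwrite("pics/w1.png",i[:,:,::-1]);np.save("w1.npy",d)
```

```text
[0.56749009 0.23528829 0.15015402] [ 1.79985812e+02 -7.65723897e-02 -1.73478678e+02]
[0.56722817 0.23605297 0.15044302]
```

View pics/w1.png

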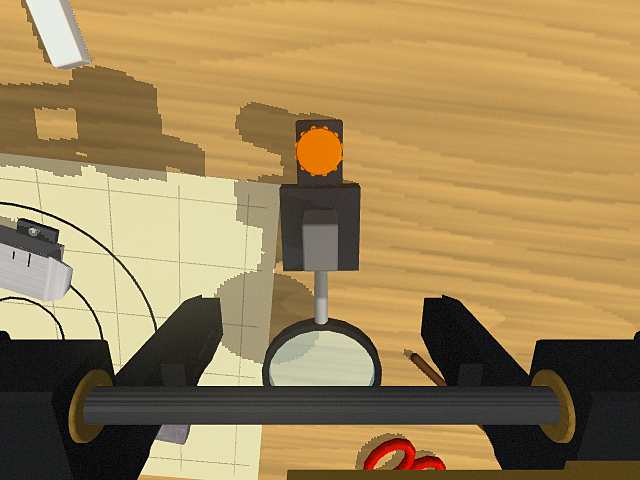

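The wrist view shows the post at about (320,240), the knob at (319,151), the lens at (321,355) and the fingers square to the carriage. I'll measure the post in the tool frame.

```bash
cat >> h.py <<'E'
def wristP(d,pos,yaw):
    p=camera_params("wrist");K=np.array(p["K"]);H=np.array(p["hand_eye"])
    v,u=np.mgrid[:480,:640];P=np.stack([(u-K[0,2])*d/K[0,0],-(v-K[1,2])*d/K[1,1],-d],-1)@H[:3,:3].T+H[:3,3]
    y=np.radians(yaw);A=np.array([[np.cos(y),np.sin(y),0],[np.sin(y),-np.cos(y),0],[0,0,-1]])
    return P@A.T+pos,u,v
def rect(q,n):
    print(n,len(q),[np.round(k,2) for k in cv2.minAreaRect(q[:,:2].astype(np.float32)*1000)],"z",np.percentile(q[:,2],[5,50,95]).round(4))
E
python3 - <<'E'
from h import *
d=np.load("w1.npy");i=cv2.imread("pics/w1.png")
P,u,v=wristP(d,np.array([.5674,.2355,.1503]),186.55);z=P[...,2]
R=lambda a,b,c,e:(u>=a)&(u<b)&(v>=c)&(v<e)
rect(P[R(295,345,200,275)&(z>.055)],"post")
rect(P[R(275,365,180,275)&(z>.015)&(z<.026)],"saddle")
h=cv2.cvtColor(i,cv2.COLOR_BGR2HSV)
q=P[R(285,355,115,185)&(z>.045)];print("knob",cv2.minEnclosingCircle(q[:,:2].astype(np.float32)*1000),np.median(q[:,2]))
q=P[R(262,382,318,385)&(z>.03)];rect(q,"lens")
E
```

```text
post 1737 [array([534.81, 229.59]), array([101.79,  23.63]), np.float64(7.31)] z [0.0584 0.0599 0.061 ]
saddle 4488 [array([566.91, 233.87]), array([71.52, 60.11]), np.float64(7.18)] z [0.0187 0.02   0.0211]
knob ((503.76409912109375, 226.16481018066406), 19.799179077148438) 0.05023973590474165
lens 6673 [array([583.66, 236.73]), array([200.54,  91.1 ]), np.float64(6.8)] z [0.0524 0.0548 0.0575]
```

```bash
python3 - <<'E'
from h import *
d=np.load("w1.npy")
P,u,v=wristP(d,np.array([.5674,.2355,.1503]),186.55);z=P[...,2]
for n,b,lo in(("post",(295,345,195,275),.056),("knob",(285,355,115,185),.046)):
    m=((u>=b[0])&(u<b[1])&(v>=b[2])&(v<b[3])&(z>lo)&(z<lo+.008)).astype(np.uint8)
    m=cv2.morphologyEx(m,cv2.MORPH_OPEN,np.ones((5,5)));rect(P[m>0],n)
E
python3 nx.py "-66.8 -101.2 20.2 0"  "568.5 234 24 187"
```

```text
post 1691 [array([568.69, 233.94]), array([33.47, 23.63]), np.float64(7.31)] z [0.0585 0.0599 0.061 ]
knob 1749 [array([507.54, 226.34]), array([29.57, 29.14]), np.float64(6.49)] z [0.0485 0.0503 0.0514]
cmd [568.49 233.75 150.   186.6 ]
shift [ -0.    0.2 126. ] twist -0.4
```

Emit:
drive_tool --motion '[[[0,0,40],-0.5],[[0,0,75],-0.5],[[0,0,100],-0.5],[[0,0,115],-0.5],[[0,0,124],-0.5],[[0,0,125],-0.5],[[0,0,125],-0.5]]'

```text
time: 2.15
eef_pos: [0.5685, 0.2364, 0.0268]
tcp_rot: [180.0, 0.1, -172.9]
ft_force: [0.4, 0.3, 0.5]
gripper_width: 0.0881
finger_force: 0.0
```

Emit:
drive_tool --motion '[[[0,-2.4,1.5],0],[[0,-2.4,1.5],0],[[0,-2.4,1.5],0]]'

```text
time: 2.45
eef_pos: [0.5688, 0.2333, 0.0251]
tcp_rot: [180.0, 0.1, -172.9]
ft_force: [-0.3, -0.0, 0.2]
gripper_width: 0.0885
finger_force: 0.0
```

Emit:
drive_tool --motion '[[[0,0,0],0],[[0,0,0],0],[[0,0,0],0],[[0,0,0],0],[[0,0,0],0],[[0,0,0],0],[[0,0,0],0],[[0,0,0],0]]' --gripper 0 --force 55

```text
time: 3.25
eef_pos: [0.5681, 0.2333, 0.0242]
tcp_rot: [-180.0, -0.0, -172.9]
ft_force: [-0.1, 0.2, -0.1]
gripper_width: 0.0262
finger_force: 0.0
```

Nearly closed. I'll let it finish.

Emit:
drive_tool --motion '[[[0,0,0],0],[[0,0,0],0],[[0,0,0],0],[[0,0,0],0]]'

```text
time: 3.65
eef_pos: [0.5681, 0.2334, 0.0242]
tcp_rot: [180.0, 0.0, -172.9]
ft_force: [0.2, 1.9, -0.0]
gripper_width: 0.0233
finger_force: 55.0
```

Emit:
drive_tool --motion '[[[0,0,-3],0],[[0,0,-8],0],[[0,0,-15],0],[[0,0,-25],0],[[0,0,-40],0],[[0,0,-50],0],[[0,0,-60],0],[[0,0,-60],0]]'

```text
time: 4.45
eef_pos: [0.5697, 0.2339, 0.0869]
tcp_rot: [179.9, 0.2, -172.9]
ft_force: [0.5, -0.3, -3.4]
gripper_width: 0.0234
finger_force: 55.0
```

```bash
echo "[569.0,233.6,86,187.1]">cmd.json; python3 nx.py "0 0 0 0" "640.2 104.9 98 166.1"
```

```text
cmd [569.  233.6  86.  187.1]
shift [ -54.7 -136.5  -12. ] twist 21.0
```

Emit:
drive_tool --motion '[[[-3,-8,-3],1],[[-9,-22,-8],3.5],[[-17,-43,-12],7],[[-27,-68,-12],11],[[-37,-93,-12],14.5],[[-45,-113,-12],17.5],[[-51,-128,-12],20],[[-54.7,-136.5,-12],21]]'

```text
time: 5.25
eef_pos: [0.6399, 0.1025, 0.0958]
tcp_rot: [-180.0, -0.0, 165.9]
ft_force: [0.1, -0.4, -4.4]
gripper_width: 0.0235
finger_force: 55.0
```

Emit:
drive_tool --motion '[[[0,0,0],0],[[0,0,0],0],[[0,0,0],0]]'

```text
time: 5.55
eef_pos: [0.6387, 0.1054, 0.0961]
tcp_rot: [180.0, -0.0, 166.2]
ft_force: [0.1, -0.8, -4.2]
gripper_width: 0.0238
finger_force: 55.0
```

Run:
```python
from h import *
E=[];
for n in("wrist","top","scene"):
    s=observe();print(s["eef_pos"].round(4) if hasattr(s["eef_pos"],"round") else s["eef_pos"],s["tcp_rot"])
    i,d=capture(n);cv2.imwrite(f"pics/{n}2.png",i[:,:,::-1]);np.save(f"{n}2.npy",d)
a=cv2.imread("pics/wrist2.png");b=cv2.imread("pics/scene2.png")
cv2.imwrite("pics/m2.png",np.hstack([cv2.resize(a,(400,300)),cv2.resize(b[120:420,220:620],(400,300))]))
```

```text
[0.6387 0.1054 0.0961] [ 1.79994799e+02 -4.06975386e-02  1.66169536e+02]
[0.6387 0.1055 0.0961] [ 1.79996649e+02 -3.10926735e-02  1.66183168e+02]
[0.6388 0.1055 0.0962] [ 1.79995578e+02 -2.01395680e-02  1.66186197e+02]
```

View pics/m2.png

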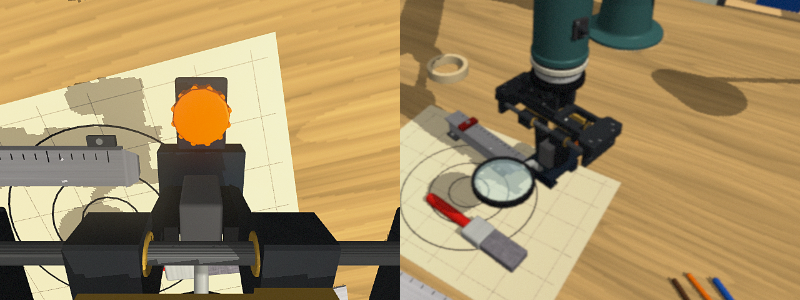

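The wrist view (left half) shows the rail's tapered end at (140,167), running level towards the carriage, and the carriage held square between the fingers. The scene view (right half) shows the lens well clear of the brush. Next I'll measure the rail and saddle in the wrist frame.

Run:
```python
from h import *
d=np.load("wrist2.npy")
P,u,v=wristP(d,np.array([.6387,.1055,.0961]),166.18);z=P[...,2]
def cl(b,lo,hi,n,k=5):
    m=((u>=b[0])&(u<b[1])&(v>=b[2])&(v<b[3])&(z>lo)&(z<hi)&(d>0)).astype(np.uint8)
    m=cv2.morphologyEx(m,cv2.MORPH_OPEN,np.ones((k,k)));q=P[m>0];rect(q,n);return q
q=cl((0,225,215,320),.034,.0435,"rail")
# rail edges in rail frame
th=np.radians(-103.9);D=np.array([np.cos(th),np.sin(th)]);N=np.array([-D[1],D[0]]);o=np.array([625.8,46.6])
a=(q[:,:2]*1000-o)@D;b=(q[:,:2]*1000-o)@N;print("rail along",np.percentile(a,[0,1,99,100]).round(1))
for lo in range(15,75,10):
    s=(a>lo)&(a<lo+10)
    if s.sum()>20:print(lo,s.sum(),np.percentile(b[s],[1,99]).round(1),np.median(q[s,2]).round(4))
q=cl((250,395,230,350),.08,.1,"saddle")
if len(q)>50:
    A=np.c_[(q[:,:2]*1000-np.array([638.7,105.5]))@np.c_[D,N],np.ones(len(q))];print("tilt deg",np.degrees(np.linalg.lstsq(A,q[:,2]*1000,rcond=None)[0][:2]),"n ext",A.min(0),A.max(0))
q=cl((260,390,130,245),.115,.13,"knob")
print("knob rel TCP",((q[:,:2].mean(0)*1000-np.array([638.7,105.5]))@np.c_[D,N]).round(1))
q=cl((280,370,260,340),.12,.14,"post")
```

```text
rail 12854 [array([611.09, -17.1 ]), array([132.53,  37.87]), np.float64(75.99)] z [0.0386 0.0401 0.0411]
rail along [ -0.9   0.6 126.3 131.7]
15 1012 [-17.2  18.7] 0.04
25 1009 [-17.3  18.6] 0.0401
35 1026 [-17.2  18.7] 0.0401
45 1019 [-17.2  18.4] 0.0402
55 1017 [-17.2  18.7] 0.0401
65 1007 [-17.1  18.7] 0.0401
saddle 8579 [array([619.87, 110.18]), array([60.38, 33.78]), np.float64(76.16)] z [0.0854 0.0916 0.0953]
tilt deg [ 0.10663041 10.77907122] n ext [-30.21758471 -36.30907628   1.        ] [30.18610994 -2.48117518  1.        ]
knob 6781 [array([579.6 , 120.14]), array([30.9 , 31.04]), np.float64(76.72)] z [0.12   0.122  0.1231]
knob rel TCP [ -0.  -61.8]
post 2153 [array([628.18, 109.54]), array([32.6, 11.4]), np.float64(76.1)] z [0.1213 0.1293 0.1321]
```

```bash
python3 - <<'E'
from h import *
d=np.load("wrist2.npy");i=cv2.imread("pics/wrist2.png")
P,u,v=wristP(d,np.array([.6387,.1055,.0961]),166.18)
th=np.radians(-103.9);D=np.array([np.cos(th),np.sin(th)]);N=np.array([-D[1],D[0]]);o=np.array([625.8,46.6])
g=cv2.cvtColor(i,cv2.COLOR_BGR2GRAY)
for c in(60,110,150):
    q=P[225:325:1,c];b=(q[:,:2]*1000-o)@N
    print(c,[(225+k,round(b[k],1),round(q[k,2]*1000),int(g[225+k,c])) for k in list(range(0,24,2))+list(range(58,90,2))])
E
python3 nx.py "-54.7 -136.5 -12 21"
echo "[638.8,105.5,96.3,166.15]">cmd.json;python3 nx.py "0 0 0 0" "640.4 104.8 51.5 166.1"
```

```text
60 [(225, np.float64(-14.5), 2, 162), (227, np.float64(-13.0), 2, 171), (229, np.float64(-11.4), 1, 46), (231, np.float64(-10.1), 1, 17), (233, np.float64(-8.6), 1, 51), (235, np.float64(-9.0), 6, 88), (237, np.float64(-9.0), 11, 87), (239, np.float64(-17.0), 38, 80), (241, np.float64(-16.6), 41, 145), (243, np.float64(-14.9), 39, 135), (245, np.float64(-14.1), 40, 137), (247, np.float64(-12.6), 40, 141), (283, np.float64(9.9), 40, 139), (285, np.float64(11.0), 40, 141), (287, np.float64(11.9), 41, 136), (289, np.float64(14.1), 39, 135), (291, np.float64(14.9), 40, 134), (293, np.float64(16.5), 40, 134), (295, np.float64(17.5), 40, 135), (297, np.float64(18.6), 41, 123), (299, np.float64(41.0), 1, 239), (301, np.float64(42.0), 2, 232), (303, np.float64(43.3), 2, 233), (305, np.float64(45.3), 2, 235), (307, np.float64(47.2), 1, 234), (309, np.float64(48.6), 1, 234), (311, np.float64(50.2), 1, 233), (313, np.float64(52.1), 1, 234)]
110 [(225, np.float64(-14.4), 1, 166), (227, np.float64(-13.1), 2, 161), (229, np.float64(-11.9), 2, 165), (231, np.float64(-10.0), 1, 166), (233, np.float6
[... 1137 characters left out ...]
np.float64(-14.0), 40, 137), (247, np.float64(-12.6), 39, 141), (283, np.float64(9.5), 40, 133), (285, np.float64(11.1), 40, 141), (287, np.float64(11.6), 41, 136), (289, np.float64(13.9), 39, 135), (291, np.float64(14.7), 40, 131), (293, np.float64(16.1), 40, 131), (295, np.float64(17.9), 39, 136), (297, np.float64(18.3), 41, 130), (299, np.float64(40.0), 2, 157), (301, np.float64(42.0), 1, 243), (303, np.float64(44.0), 1, 236), (305, np.float64(45.1), 1, 244), (307, np.float64(47.2), 1, 158), (309, np.float64(47.8), 2, 162), (311, np.float64(49.8), 2, 160), (313, np.float64(51.9), 1, 163)]
cmd [640.15 104.91  98.   166.1 ]
cmd [638.8  105.5   96.3  166.15]
shift [-1.7 -0.3 44.8] twist 0.05
```

Emit:
drive_tool --motion '[[[-1,0,5],0],[[-1.9,0,13],0],[[-1.9,0,24],0],[[-1.9,0,34],0],[[-1.9,0,41],0],[[-1.9,0,44.5],0],[[-1.9,0,44.5],0],[[-1.9,0,44.5],0]]'

```text
time: 6.5
eef_pos: [0.6414, 0.1041, 0.0519]
tcp_rot: [180.0, 0.0, 166.1]
ft_force: [-0.7, -0.1, -3.1]
gripper_width: 0.0234
finger_force: 55.0
```

Run:
```python
from h import *
s=observe();p=np.array(s["eef_pos"])*1000;th=np.radians(-103.9);D=np.array([np.cos(th),np.sin(th)]);N=np.array([-D[1],D[0]]);o=np.array([625.8,46.6])
print(p,s["tcp_rot"],"D",(p[:2]-o)@D,"N",(p[:2]-o)@N,s["ft_force"])
i,d=capture("scene");cv2.imwrite("pics/s3.png",cv2.resize(i[200:380,300:540,::-1],None,fx=3.2,fy=3.2,interpolation=cv2.INTER_CUBIC))
```

```text
[641.39184018 104.14143364  51.85536373] [1.79992603e+02 1.74341783e-02 1.66109214e+02] D -59.602015255458774 N 1.3121902751870393 [-0.72228552 -0.06517882 -3.07351484]
```

View pics/s3.png

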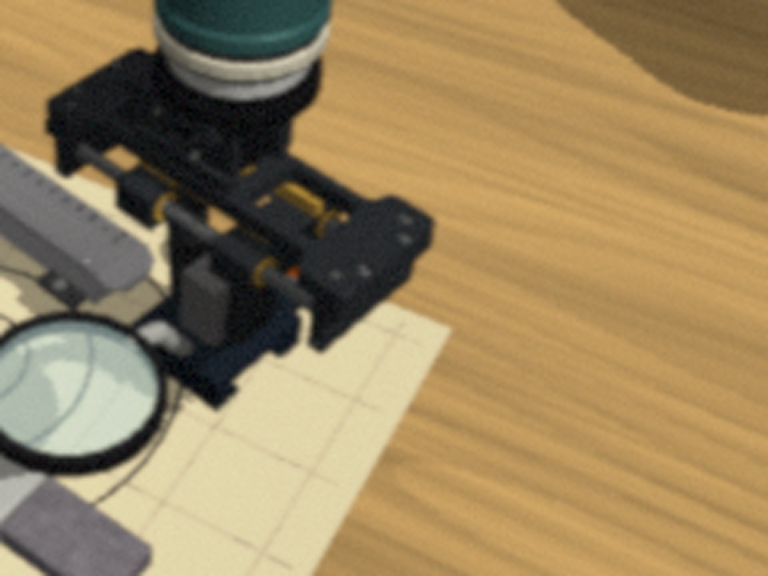

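The scene crop shows the saddle's groove (215,390) level and facing the rail's tapered end (130,270), at rail height. I'll trim 0.9 mm sideways and advance.

Emit:
drive_tool --motion '[[[0.9,-4,0],0],[[0.9,-12,0],0],[[0.9,-19,0],0],[[0.9,-24,0],0],[[0.9,-26,0],0],[[0.9,-26,0],0]]'

```text
time: 7.15
eef_pos: [0.634, 0.0786, 0.0518]
tcp_rot: [180.0, 0.0, 166.1]
ft_force: [0.1, 1.1, -3.1]
gripper_width: 0.0239
finger_force: 55.0
```

```bash
cat > st.py <<'E'
from h import *
s=observe();p=np.array(s["eef_pos"])*1000;th=np.radians(-103.9);D=np.array([np.cos(th),np.sin(th)]);N=np.array([-D[1],D[0]]);o=np.array([625.8,46.6])
f=np.array(s["ft_force"]);t=np.array(s["wrist_torque"])
print("D %.1f N %.1f z %.1f"%((p[:2]-o)@D,(p[:2]-o)@N,p[2]),np.round(s["tcp_rot"],2),"F D %.1f N %.1f z %.1f"%(f[:2]@D,f[:2]@N,f[2]),"T D %.2f N %.2f z %.2f"%(t[:2]@D,t[:2]@N,t[2]),s["finger_force"],s["gripper_width"],s["joints"][5])
E
python3 st.py
```

```text
D -33.0 N 0.2 z 51.8 [180.     0.   166.07] F D -1.1 N -0.1 z -3.1 T D -0.04 N 0.04 z -0.03 54.999791365116835 0.02386378546222974 -71.23966838430464
```

Emit:
drive_tool --motion '[[[0,-2,0],0],[[0,-4,0],0],[[0,-6,0],0],[[0,-8,0],0],[[0,-9,0],0],[[0,-10,0],0],[[0,-10,0],0]]'

```text
time: 7.85
eef_pos: [0.6316, 0.0693, 0.0517]
tcp_rot: [-180.0, -0.0, 166.1]
ft_force: [0.0, -0.0, -4.4]
gripper_width: 0.0235
finger_force: 55.0
```

Emit:
drive_tool --motion '[[[0,-1.5,0],0],[[0,-3,0],0],[[0,-4.5,0],0],[[0,-6,0],0],[[0,-7.5,0],0],[[0,-9,0],0],[[0,-10,0],0],[[0,-10,0],0]]'

```text
time: 8.65
eef_pos: [0.6291, 0.0595, 0.0517]
tcp_rot: [-180.0, -0.0, 166.1]
ft_force: [-0.3, -0.1, -3.8]
gripper_width: 0.0233
finger_force: 55.0
```

```bash
python3 st.py
```

```text
D -13.3 N 0.1 z 51.7 [-1.7999e+02 -1.0000e-02  1.6611e+02] F D 0.1 N -0.3 z -3.8 T D -0.07 N -0.03 z -0.03 54.99968469142914 0.02330436738127027 -72.95600015970827
```

No contact force with the nose 17 mm onto the rail. I'll keep sliding.

Emit:
drive_tool --motion '[[[0,-2,0],0],[[0,-6,0],0],[[0,-10,0],0],[[0,-14,0],0],[[0,-18,0],0],[[0,-22,0],0],[[0,-25,0],0],[[0,-26,0],0]]'

```text
time: 9.45
eef_pos: [0.6228, 0.034, 0.0517]
tcp_rot: [-180.0, -0.0, 166.1]
ft_force: [-1.0, 0.5, -3.9]
gripper_width: 0.0236
finger_force: 55.0
```

Emit:
drive_tool --motion '[[[0,-3,0],0],[[0,-7,0],0],[[0,-11,0],0],[[0,-15,0],0],[[0,-19,0],0],[[0,-23,0],0],[[0,-27,0],0],[[0,-30,0],0]]'

```text
time: 10.25
eef_pos: [0.6156, 0.0049, 0.0517]
tcp_rot: [-180.0, -0.0, 166.1]
ft_force: [-0.8, 0.1, -4.6]
gripper_width: 0.0238
finger_force: 55.0
```

```bash
python3 st.py
```

```text
D 42.9 N 0.1 z 51.7 [-1.800e+02 -1.000e-02  1.661e+02] F D 0.1 N -0.8 z -4.6 T D -0.16 N 0.09 z -0.03 54.99983752146363 0.023752224442786934 -77.96076936973328
```

Emit:
drive_tool --motion '[[[0,-3,0],0],[[0,-7,0],0],[[0,-11,0],0],[[0,-15,0],0],[[0,-19,0],0],[[0,-23,0],0],[[0,-27,0],0],[[0,-30,0],0]]'

```text
time: 11.05
eef_pos: [0.6084, -0.0242, 0.0517]
tcp_rot: [-180.0, -0.0, 166.1]
ft_force: [-0.9, 1.2, -5.5]
gripper_width: 0.0234
finger_force: 55.0
```

Emit:
drive_tool --motion '[[[0,-3,0],0],[[0,-7,0],0],[[0,-11,0],0],[[0,-15,0],0],[[0,-19,0],0],[[0,-23,0],0],[[0,-25,0],0],[[0,-25,0],0]]'

```text
time: 11.85
eef_pos: [0.6025, -0.0486, 0.0517]
tcp_rot: [-180.0, -0.0, 166.1]
ft_force: [-1.6, -0.8, -5.2]
gripper_width: 0.0237
finger_force: 55.0
```

```bash
python3 st.py
```

```text
D 98.0 N 0.2 z 51.7 [-179.97   -0.    166.11] F D 1.2 N -1.4 z -5.2 T D -0.10 N -0.16 z 0.10 55.000385753810406 0.023742908124621653 -83.04160220982234
```

Emit:
drive_tool --motion '[[[0,-1.5,0.3],0],[[0,-3,0.6],0],[[0,-4.5,0.9],0],[[0,-6,0.9],0],[[0,-7,0.9],0],[[0,-8,0.9],0],[[0,-8.5,0.9],0],[[0,-8.5,0.9],0]]'

```text
time: 12.65
eef_pos: [0.6006, -0.0564, 0.0509]
tcp_rot: [-180.0, 0.0, 166.1]
ft_force: [-0.7, -0.4, -3.6]
gripper_width: 0.0235
finger_force: 55.0
```

```bash
python3 st.py
```

```text
D 106.0 N 0.3 z 50.9 [-1.8000e+02  1.0000e-02  1.6611e+02] F D 0.5 N -0.6 z -3.6 T D 0.02 N 0.01 z -0.04 54.99978695064783 0.023509721821315117 -83.83841111008779
```

Emit:
drive_tool --motion '[[[0,-0.5,0],0],[[0,-1,0],0],[[0,-1.5,0],0],[[0,-2,0],0],[[0,-2.5,0],0],[[0,-2.5,0],0]]'

```text
time: 13.25
eef_pos: [0.5999, -0.0588, 0.0508]
tcp_rot: [-180.0, -0.0, 166.1]
ft_force: [0.2, 0.5, -4.1]
gripper_width: 0.0233
finger_force: 55.0
```

Emit:
drive_tool --motion '[[[0,-0.4,0],0],[[0,-0.8,0],0],[[0,-1.2,0],0],[[0,-1.2,0],0]]'

```text
time: 13.65
eef_pos: [0.5996, -0.06, 0.0508]
tcp_rot: [-180.0, -0.0, 166.1]
ft_force: [-0.1, 0.5, -4.2]
gripper_width: 0.0237
finger_force: 55.0
```

Emit:
drive_tool --motion '[[[0,-0.4,0],0],[[0,-0.8,0],0],[[0,-0.8,0],0]]'

```text
time: 13.95
eef_pos: [0.5995, -0.0603, 0.0508]
tcp_rot: [180.0, 0.0, 166.1]
ft_force: [0.6, 2.6, -4.8]
gripper_width: 0.0235
finger_force: 55.0
```

Emit:
drive_tool --motion '[[[0,-0.4,0],0],[[0,-0.8,0],0],[[0,-0.8,0],0]]'

```text
time: 14.25
eef_pos: [0.5996, -0.0604, 0.0509]
tcp_rot: [179.9, 0.0, 166.1]
ft_force: [1.0, 5.4, -4.0]
gripper_width: 0.0238
finger_force: 55.0
```

Contact at D = 110.2 mm (110 expected) with 5.5 N. The carriage is home, so I'll lower it slightly and release.

Emit:
drive_tool --motion '[[[0,0,0.4],0],[[0,0,0.4],0]]'

```text
time: 14.45
eef_pos: [0.5996, -0.0604, 0.0508]
tcp_rot: [179.9, 0.0, 166.1]
ft_force: [-0.6, 7.1, -2.5]
gripper_width: 0.0236
finger_force: 55.0
```

Emit:
drive_tool --motion '[[[0,0,0],0],[[0,0,0],0],[[0,0,0],0],[[0,0,0],0],[[0,0,0],0],[[0,0,0],0]]' --gripper 0.55

```text
time: 15.05
eef_pos: [0.5993, -0.0616, 0.0505]
tcp_rot: [-180.0, 0.0, 166.1]
ft_force: [0.5, 0.2, 0.3]
gripper_width: 0.0486
finger_force: 0.0
```

Emit:
drive_tool --motion '[[[0,0,-10],0],[[0,0,-40],0],[[0,0,-70],0],[[0,0,-90],0],[[0,0,-100],0],[[0,0,-100],0],[[0,0,-100],0]]'

```text
time: 15.75
eef_pos: [0.5987, -0.0614, 0.1498]
tcp_rot: [-180.0, -0.1, 166.1]
ft_force: [-0.9, -0.2, -0.7]
gripper_width: 0.0487
finger_force: 0.0
```

```bash
python3 st.py
python3 - <<'E'
from h import *
s=observe();i,d=capture("wrist");p=np.array(s["eef_pos"]);yaw=s["tcp_rot"][2];print(p,yaw)
cv2.imwrite("pics/w4.png",i[:,:,::-1]);np.save("w4.npy",d);np.save("w4p.npy",np.r_[p,yaw])
E
```

```text
D 111.3 N -0.3 z 149.8 [-1.7999e+02 -5.0000e-02  1.6611e+02] F D 0.4 N -0.8 z -0.7 T D -0.05 N -0.00 z 0.04 0.0 0.04872788712636821 -84.33563548645421
[ 0.59874062 -0.06136755  0.1498186 ] 166.11466990690394
```

View pics/w4.png

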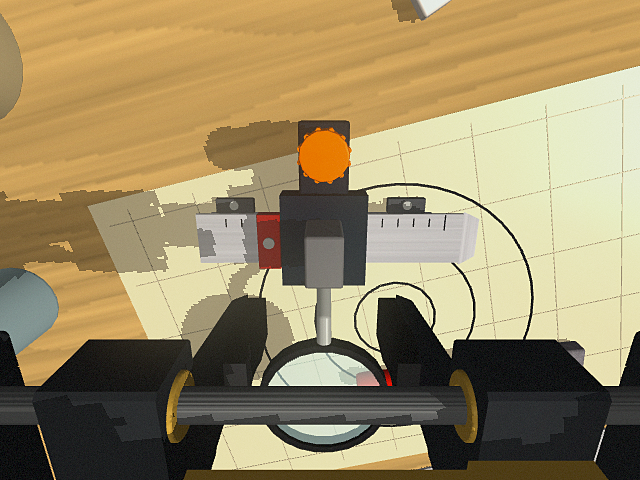

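The wrist view shows the saddle (left edge at column 281) flush against the red stop, the knob at (324,156) and the bottle at lower left. I'll locate the knob and check clearance to the bottle.

Run:
```python
from h import *
d=np.load("w4.npy");p=np.load("w4p.npy");P,u,v=wristP(d,p[:3],p[3]);z=P[...,2]
def cl(b,lo,hi,n):
    m=((u>=b[0])&(u<b[1])&(v>=b[2])&(v<b[3])&(z>lo)&(z<hi)&(d>0)).astype(np.uint8)
    m=cv2.morphologyEx(m,cv2.MORPH_OPEN,np.ones((5,5)));q=P[m>0];rect(q,n);return q
k=cl((290,360,120,190),.072,.081,"knob");c=k[:,:2].mean(0)*1000;print("knob",c,cv2.minEnclosingCircle(k[:,:2].astype(np.float32)*1000))
cl((295,352,215,290),.08,.09,"post");q=cl((280,370,185,290),.042,.05,"saddle");s=cl((250,290,205,275),.0445,.0505,"stop")
Q=np.load("P.npy");Z=Q[...,2];b=Q[185:240,480:565].reshape(-1,3);b=b[(b[:,2]>.03)&(b[:,2]<.22)]*1000
print("bottle",b.min(0),b.max(0),"min dist",np.min(np.hypot(*(b[:,:2]-c).T)), "over z>90:",np.min(np.hypot(*(b[b[:,2]>90][:,:2]-c).T)))
print("post+62 expected",np.array([599.6,-60.4])+[0.2*.97,0]-62*np.array([.9707,-.2402]))
```

```text
knob 2173 [array([540.52, -45.64]), array([30.2, 29.5]), np.float64(76.68)] z [0.0743 0.0761 0.0773]
knob [540.19085154 -45.60870525] ((540.664306640625, -45.695045471191406), 16.19499397277832)
post 2113 [array([600.35, -60.37]), array([24.09, 33.66]), np.float64(75.88)] z [0.084  0.0857 0.0868]
saddle 5224 [array([600.67, -60.97]), array([60.84, 66.18]), np.float64(76.17)] z [0.0447 0.0458 0.047 ]
stop 1800 [array([591.4 , -94.54]), array([22.56, 51.64]), np.float64(74.66)] z [0.0453 0.0474 0.049 ]
bottle [ 571.50514757 -361.63331253   30.28760807] [ 633.00123724 -298.74646328  201.70511137] min dist 260.1827994934742 over z>90: 260.52037033796097
post+62 expected [539.6106 -45.5076]
```

Emit:
drive_tool --motion '[[[20,0.5,0],0],[[45,1,0],0],[[58,1.3,0],0],[[60.6,1.3,0],0],[[60.6,1.3,5],0],[[60.6,1.3,15],0],[[60.6,1.3,15],0]]'

```text
time: 16.5
eef_pos: [0.5402, -0.0457, 0.1335]
tcp_rot: [-180.0, -0.2, 166.1]
ft_force: [0.5, -0.3, -0.2]
gripper_width: 0.0485
finger_force: 0.0
```

```bash
python3 st.py; python3 -c "
from h import *
print(observe()['eef_pos'])"
```

```text
D 110.2 N -60.9 z 133.5 [-1.7998e+02 -1.5000e-01  1.6611e+02] F D 0.2 N 0.5 z -0.2 T D -0.01 N -0.01 z 0.01 0.0 0.04846531445113037 -83.5720811614695
[ 0.54019824 -0.04569881  0.13345598]
```

Right above the knob. I'll go down 83 mm and close with moderate force.

Emit:
drive_tool --motion '[[[0,0,15],0],[[0,0,35],0],[[0,0,55],0],[[0,0,70],0],[[0,0,79],0],[[0,0,83],0],[[0,0,83],0],[[0,0,83],0]]'

```text
time: 17.3
eef_pos: [0.5415, -0.0457, 0.0531]
tcp_rot: [180.0, 0.1, 166.1]
ft_force: [-0.3, -0.7, -0.8]
gripper_width: 0.0487
finger_force: 0.0
```

Emit:
drive_tool --motion '[[[0,0,0],0],[[0,0,0],0],[[0,0,0],0],[[0,0,0],0],[[0,0,0],0],[[0,0,0],0],[[0,0,0],0]]' --gripper 0 --force 35

```text
time: 18.0
eef_pos: [0.5411, -0.0457, 0.0527]
tcp_rot: [180.0, 0.0, 166.1]
ft_force: [0.3, -0.3, 1.9]
gripper_width: 0.0292
finger_force: 35.0
```

```bash
python3 st.py
```

```text
D 109.9 N -60.1 z 52.7 [1.7999e+02 4.0000e-02 1.6611e+02] F D 0.2 N 0.4 z 1.9 T D 0.05 N 0.07 z -0.03 34.99998075887561 0.029159589222517057 -83.56813188830556
```

Emit:
drive_tool --motion '[[[0.5,0,0],3],[[0.5,0,0],7],[[0.5,0,0],11],[[0.5,0,0],15],[[0.5,0,0],19],[[0.5,0,0],23],[[0.5,0,0],25],[[0.5,0,0],25]]'

```text
time: 18.8
eef_pos: [0.5409, -0.0457, 0.0528]
tcp_rot: [180.0, 0.1, 141.1]
ft_force: [0.6, -0.7, 3.0]
gripper_width: 0.0291
finger_force: 35.0
```

```bash
python3 st.py
```

```text
D 110.0 N -60.2 z 52.8 [1.7997e+02 7.0000e-02 1.4113e+02] F D 0.5 N 0.7 z 3.0 T D 0.21 N -0.00 z 0.14 35.00116495415568 0.029141483467441977 -58.57103531642109
```

Emit:
drive_tool --motion '[[[0,0,0],3],[[0,0,0],6],[[0,0,0],9],[[0,0,0],12],[[0,0,0],15],[[0,0,0],15]]'

```text
time: 19.4
eef_pos: [0.5405, -0.0458, 0.0528]
tcp_rot: [180.0, 0.0, 126.2]
ft_force: [-0.2, -0.8, 4.1]
gripper_width: 0.0292
finger_force: 35.0
```

```bash
python3 st.py
```

```text
D 110.1 N -60.6 z 52.8 [1.7999e+02 4.0000e-02 1.2617e+02] F D 0.8 N 0.0 z 4.1 T D 0.04 N -0.16 z 0.06 35.00217357650399 0.029154555991607437 -43.6075716788794
```

```bash
cat > tq.py <<'E'
from h import *
import sys
T=[];E=[]
for k in range(8):
    s=observe();T.append(s["wrist_torque"][2]);E.append(s["effort"][5]);capture("wrist")
T=np.array(T);print("t",s["time"],"Tz %.3f +- %.3f"%(T.mean(),T.std()/8**.5),"eff %.3f +- %.3f"%(np.mean(E),np.std(E)/8**.5),"yaw",np.round(s["tcp_rot"][2],2),"cmdtwist?",np.round(s["ft_force"],1))
E
python3 tq.py
```

```text
t 19.75 Tz 0.090 +- 0.013 eff 0.147 +- 0.040 yaw 126.21 cmdtwist? [-1.1 -0.4  5.4]
```

Emit:
drive_tool --motion '[[[0,0,0],2],[[0,0,0],4],[[0,0,0],6],[[0,0,0],6]]'

```text
time: 20.2
eef_pos: [0.5404, -0.0458, 0.0528]
tcp_rot: [-180.0, 0.0, 120.2]
ft_force: [-0.2, -2.1, 5.1]
gripper_width: 0.0288
finger_force: 35.0
```

```bash
python3 tq.py
```

```text
t 20.55 Tz 0.147 +- 0.007 eff 0.188 +- 0.024 yaw 120.22 cmdtwist? [-1.  -0.4  5.3]
```

Emit:
drive_tool --motion '[[[0,0,0],2],[[0,0,0],4],[[0,0,0],6],[[0,0,0],6]]'

```text
time: 21.0
eef_pos: [0.5402, -0.0458, 0.0528]
tcp_rot: [-180.0, 0.0, 114.2]
ft_force: [-1.2, -1.2, 6.5]
gripper_width: 0.0292
finger_force: 35.0
```

```bash
python3 tq.py
```

```text
t 21.35 Tz 0.177 +- 0.011 eff 0.204 +- 0.024 yaw 114.23 cmdtwist? [-1.8 -1.4  7.3]
```

Emit:
drive_tool --motion '[[[0,0,0],2],[[0,0,0],4],[[0,0,0],6],[[0,0,0],6]]'

```text
time: 21.8
eef_pos: [0.54, -0.0458, 0.0528]
tcp_rot: [-180.0, 0.0, 108.2]
ft_force: [-2.4, -1.9, 7.0]
gripper_width: 0.0293
finger_force: 35.0
```

```bash
python3 tq.py
```

```text
t 22.15 Tz 0.185 +- 0.009 eff 0.221 +- 0.024 yaw 108.23 cmdtwist? [-2.3 -1.5  7.6]
```

Emit:
drive_tool --motion '[[[0,0,-0.5],2],[[0,0,-1],4],[[0,0,-1],6],[[0,0,-1],6]]'

```text
time: 22.6
eef_pos: [0.5398, -0.0457, 0.053]
tcp_rot: [-179.9, 0.0, 102.2]
ft_force: [-0.8, -2.5, 2.4]
gripper_width: 0.0293
finger_force: 35.0
```

```bash
python3 tq.py
```

```text
t 22.95 Tz 0.253 +- 0.010 eff 0.271 +- 0.021 yaw 102.15 cmdtwist? [-0.9 -3.3  1.6]
```

Emit:
drive_tool --motion '[[[0,0,0],2],[[0,0,0],4],[[0,0,0],6],[[0,0,0],6]]'

```text
time: 23.4
eef_pos: [0.5396, -0.0456, 0.0531]
tcp_rot: [-179.9, 0.0, 96.1]
ft_force: [-2.6, -3.3, 0.2]
gripper_width: 0.0289
finger_force: 35.0
```

```bash
python3 tq.py; python3 st.py
```

```text
t 23.75 Tz 0.235 +- 0.015 eff 0.262 +- 0.025 yaw 96.14 cmdtwist? [-2.5 -3.9  0.6]
D 110.2 N -61.5 z 53.1 [-179.92   -0.     96.13] F D 3.9 N -3.0 z -0.8 T D -0.39 N -0.83 z 0.19 35.0004237703979 0.029000059716194897 -13.578456494736331
```

Emit:
drive_tool --motion '[[[-0.4,-0.3,0],1.5],[[-0.8,-0.5,0],3],[[-0.8,-0.5,0],4],[[-0.8,-0.5,0],4]]'

```text
time: 24.2
eef_pos: [0.5394, -0.0458, 0.0531]
tcp_rot: [-180.0, -0.1, 92.1]
ft_force: [-3.1, 1.2, -1.8]
gripper_width: 0.0292
finger_force: 35.0
```

```bash
python3 tq.py; python3 st.py
```

```text
t 24.55 Tz 0.304 +- 0.011 eff 0.305 +- 0.012 yaw 92.11 cmdtwist? [-2.8  2.8 -2.7]
D 110.5 N -61.6 z 53.1 [-1.7995e+02 -5.0000e-02  9.2110e+01] F D -2.2 N -4.1 z -3.6 T D -0.66 N 0.48 z 0.30 35.00003982335329 0.029011539633499145 -9.66056055686271
```

Emit:
drive_tool --motion '[[[0.2,-0.3,-0.4],0],[[0.3,-0.5,-0.4],1],[[0.3,-0.5,-0.4],1]]'

```text
time: 24.9
eef_pos: [0.5392, -0.046, 0.0532]
tcp_rot: [-180.0, -0.0, 91.1]
ft_force: [-0.4, 2.9, -9.1]
gripper_width: 0.0289
finger_force: 35.0
```

```bash
python3 tq.py; python3 tq.py; python3 st.py
```

```text
t 25.25 Tz 0.308 +- 0.013 eff 0.312 +- 0.011 yaw 91.11 cmdtwist? [  1.1   4.1 -12.8]
t 25.65 Tz 0.339 +- 0.005 eff 0.325 +- 0.002 yaw 91.12 cmdtwist? [  0.3   4.6 -15.5]
D 110.9 N -62.3 z 53.4 [-1.7993e+02 -1.0000e-02  9.1110e+01] F D -3.0 N -0.3 z -15.0 T D -0.15 N 0.49 z 0.37 34.99972812831402 0.029385739283327272 -8.632988445633176
```

Emit:
drive_tool --motion '[[[0,0,0.6],0],[[0,0,0.8],0]]'

```text
time: 25.9
eef_pos: [0.5388, -0.0461, 0.0533]
tcp_rot: [-179.9, -0.0, 91.1]
ft_force: [-4.3, 4.2, -8.1]
gripper_width: 0.0292
finger_force: 35.0
```

Emit:
drive_tool --motion '[[[0,0,0],0],[[0,0,0],0],[[0,0,0],0],[[0,0,0],0]]' --gripper 0.43

```text
time: 26.3
eef_pos: [0.5412, -0.0467, 0.0546]
tcp_rot: [179.8, 0.0, 91.1]
ft_force: [-0.2, -0.2, 0.5]
gripper_width: 0.038
finger_force: 0.0
```

Emit:
drive_tool --motion '[[[0,0,-8],0],[[0,0,-25],0],[[0,0,-50],0],[[0,0,-80],0],[[0,0,-100],0],[[0,0,-110],0],[[0,0,-110],0]]'

```text
time: 27.0
eef_pos: [0.5408, -0.0463, 0.1652]
tcp_rot: [179.8, 0.0, 91.1]
ft_force: [-0.1, -0.1, 0.8]
gripper_width: 0.0381
finger_force: 0.0
```

```bash
python3 tq.py
python3 - <<'E'
from h import *
s=observe();i,d=capture("wrist");np.save("w5.npy",d);p=np.array(s["eef_pos"]);P,u,v=wristP(d,p,s["tcp_rot"][2]);z=P[...,2]
cv2.imwrite("pics/w5.png",i[:,:,::-1]);print(p,s["tcp_rot"])
E
```

```text
t 27.35 Tz 0.019 +- 0.011 eff 0.000 +- 0.000 yaw 91.11 cmdtwist? [-0.4 -0.9 -0.1]
[ 0.53868986 -0.04600004  0.16189663] [-1.79888387e+02 -1.67268082e-02  9.11145541e+01]
```

View pics/w5.png

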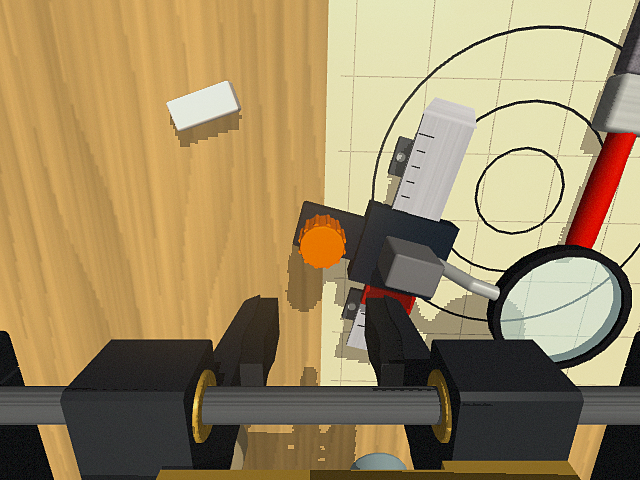

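The wrist view shows the carriage against the stop (stop at 390,295) with the knob free at (322,243) and the eraser undisturbed. I'll check that it is still home.

Emit:
drive_tool --motion '[[[30,0,-30],0],[[70,0,-60],0],[[115,0,-90],0],[[160,0,-100],0],[[190,0,-100],0],[[200,0,-100],0],[[200,0,-100],0]]'

```text
time: 28.15
eef_pos: [0.5351, 0.1548, 0.2624]
tcp_rot: [-179.9, 0.0, 91.3]
ft_force: [-0.4, 0.1, 0.1]
gripper_width: 0.0377
finger_force: 0.0
```

Run:
```python
from h import *
d=np.load("w5.npy");P,u,v=wristP(d,np.array([.5387,-.046,.1619]),91.11);z=P[...,2]
th=np.radians(-103.9);D=np.array([np.cos(th),np.sin(th)]);N=np.array([-D[1],D[0]]);o=np.array([625.8,46.6])
m=((u>345)&(u<465)&(v>195)&(v<300)&(z>.042)&(z<.05)).astype(np.uint8);m=cv2.morphologyEx(m,cv2.MORPH_OPEN,np.ones((5,5)))
q=P[m>0];a=(q[:,:2]*1000-o)@D;print("saddle D",np.percentile(a,[1,99]).round(1));rect(q,"s")
i,d=capture("top");cv2.imwrite("pics/t6.png",cv2.resize(i[165:300,270:420,::-1],None,fx=4.4,fy=4.4,interpolation=cv2.INTER_CUBIC))
```

```text
saddle D [ 80.1 146. ]
s 4410 [array([598.57, -64.81]), array([69.8 , 66.64]), np.float64(75.86)] z [0.0448 0.0461 0.048 ]
```

View pics/t6.png

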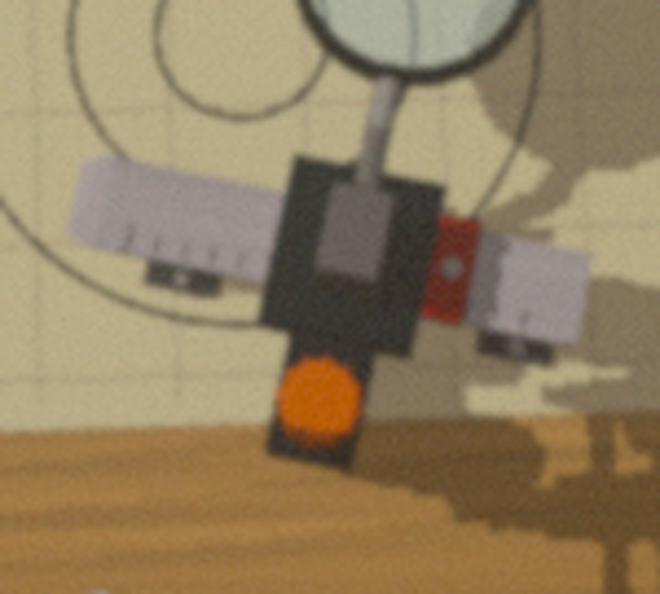

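The top crop shows the saddle flush against the red stop (430,260). Its rear edge is at D = 80.1 mm, so the nose is at 140.1 mm, matching the stop face at 140. I'll hand in.

```bash
python3 -c "
from plant import *
print(hand_in())"
```

```text
the job is handed in; nothing more can be done
None
```

The job is handed in with no verdict returned: the carriage sits flush against the red stop, and the clamp knob was turned 75° clockwise to about 0.32 N m (roughly 37 N at the pad by my estimate) and released, with the arm clear.

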